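# Move the projection lenses to the new rack in reverse order

## Robot

A 7-joint arm with a two-finger parallel gripper is mounted at the origin on the work surface. World frame = base frame: x ahead of the robot, y to its left, z up, the work surface at z = 0. Lengths are in m, angles in rad, forces in N, time in s.
With the tool pointing down it reaches from about 0.4 to 0.875 m from the base axis. Payload 6.5 kg.
Tool frame: the origin (TCP) lies on the centre line of the jaws, within the pads' length; the fingertips stand 8 mm ahead of it and the grasp point (between the pads) lies 11 mm behind it; z points along the fingers, y is the line along which they close (so a half turn about z gives the same grasp; the last joint's range is limited). The gripper opens to 88 mm and grips with 3 to 60 N. Pads are 18 mm wide; open, the fingers measure 123 mm over their backs; the gripper's body (75 mm by 187 mm) begins 45 mm behind the grasp point.
Start: joints at [-1.177, 0.536, -0.004, 1.538, 0.003, 1.067, -0.071], TCP at [0.288, 0.582, 0.225] pointing down, gripper open.
Joint ranges: [-2.7, 2.7], [-0.37, 2.16], [-1.27, 1.26], [0.24, 2.4], [-1.31, 4.45], [0.19, 1.91], [-2.76, 2.76]. Speed limits (rad/s): [2.39, 2.39, 3.14, 3.14, 3.14, 3.14, 3.14].

## Interface

Orientations are given as a 3x3 rotation matrix whose columns are the frame's x, y, z axes.
In Python, from cell import robot, state, viewer gives the robot as it stands. Calls block until the motion is done:
- robot.movep(position, orientation): joint-space move of the TCP to a pose.
- robot.movel(position, attitude=None, rate=0.15, max_force=None): straight line of the TCP; attitude=None keeps the orientation; rate is the mean speed in m/s. With max_force (N) it stops when the force on the tool has changed by that much, and returns True; else False.
- robot.goto_joints(angles): joint-space move.
- robot.gripper_to(opening, effort=None): opening from 0.0 (shut) to 1.0 (fully open); effort is the grip in N (None keeps the last); returns when the fingers have stopped.
- robot.wait(seconds).
- robot.ik(position, orientation): joint angles nearest the present ones, or None.
- state(): the state.
- viewer.snapshot(name): name is "scene" or "side" or "wrist"; returns (picture, depth): 420x560x3 uint8, blue, green, red; 420x560 float32, m along the optical axis (not along the pixel's ray), 0 where there is no reading.
- viewer.camera_model(name): a dict with "fx", "fy", "cx", "cy" (pixels), "view" (4x4, takes a point from world to camera coordinates). Camera axes: x right, y up, looking along -z (the intrinsics and any distortion apply to the point x, -y, -z); pixel columns grow to the right and rows downward; lengths in m; the calibration is good to about 2 mm. A picture is of the moment at which its call begins: read the wrist's pose just before it. camera_model takes no time and is no camera call; for the wrist camera it gives the pose at the moment of the call.
A pose or a line that the arm cannot do raises robot.IKError and nothing moves.
- robot.sign_off(): hands the job in; it is judged then, once.
The state is a dict: "clock": time; "q": joint angles; "qd": joint speeds; "tau": joint torques, N m; "tcp_pos": TCP position; "tcp_rot": TCP orientation; "force": force on the tool from outside, world axes, zero at the start; "moment": the same for the moment, N m; "finger_gap": opening from 0.0 (shut) to 1.0 (fully open); "gripper_force": force on a finger pad.
Only numpy, scipy, OpenCV 4.12 (cv2) and the standard library are available. Lean on these libraries where they do the work, as an engineer would, in place of code of your own. Each camera call takes 0.05 s, during which the arm holds its last target. There are 200 camera calls.

## Task

First lift the retaining bar out of its two brackets over the old rack and lay it flat in the long trough. Then move the three projection lenses one by one to the new rack, keeping them upright and setting them down gently without dropping them, in reverse order: the lens that stood nearest the robot goes in the farthest well, the middle one in the middle well, and the farthest one in the nearest well.

Things in the scene. Friction and masses are not known exactly. Their poses are not given: they have to be found in the camera images.
- bar: retaining bar: flat steel bar 345 x 16 x 10 mm, 0.45 kg, with a wooden grip block 70 long, 16 wide, 36 mm tall on the middle of its top. Origin: centre of the bar's underside; x along it; grip at z = 10 to 46 mm. At the start it lies 124 mm above the bench over the lens tops, in two open-topped brass brackets (cheeks 36 mm apart, 22 mm high) at the old rack's ends; lifts straight up
- trough: long shallow open aluminium trough on the bench, 380 x 54 x 18 mm outside, walls and floor 5 mm (inside 370 x 44 mm): the place for the bar. Origin: centre of its underside; x along its length, floor top at z = 5 mm. Fixed
- lens_slim: the slim tall projection lens, loose: an upright plain aluminium barrel 36 mm in diameter, dark glass on top, on a round brass foot 50 mm in diameter and 12 mm high; 96 mm tall in all, about 300 g. Origin: centre of its underside; z up along the barrel. At the start it stands upright in its own cell of the old rack, on a floor 22 mm above the bench
- lens_middle: the middle-sized projection lens, loose: an upright plain aluminium barrel 48 mm in diameter, dark glass on top, on a round brass foot 50 mm in diameter and 12 mm high; 80 mm tall in all, about 400 g. Origin: centre of its underside; z up along the barrel. At the start it stands upright in its own cell of the old rack, on a floor 22 mm above the bench
- lens_stout: the stout short projection lens, loose: an upright plain aluminium barrel 58 mm in diameter, dark glass on top, on a round brass foot 50 mm in diameter and 12 mm high; 64 mm tall in all, about 500 g. Origin: centre of its underside; z up along the barrel. At the start it stands upright in its own cell of the old rack, on a floor 22 mm above the bench
- cell_slim: old-rack cell in which the slim tall lens stands at the start (the three look alike): dark wood block 84 x 90 x 22 mm, one round well 71 mm wide, 12 mm deep. Origin: centre of its underside, 12 mm above the bench; x axis along the row, away from the robot. Cells are 85 mm apart in a row; bracket posts 52 mm wide, 146 mm high stand 155 mm either side of the middle cell. Fixed
- cell_middle: old-rack cell in which the middle-sized lens stands at the start (the three look alike): dark wood block 84 x 90 x 22 mm, one round well 71 mm wide, 12 mm deep. Origin: centre of its underside, 12 mm above the bench; x axis along the row, away from the robot. Cells are 85 mm apart in a row; bracket posts 52 mm wide, 146 mm high stand 155 mm either side of the middle cell. Fixed
- cell_stout: old-rack cell in which the stout short lens stands at the start (the three look alike): dark wood block 84 x 90 x 22 mm, one round well 71 mm wide, 12 mm deep. Origin: centre of its underside, 12 mm above the bench; x axis along the row, away from the robot. Cells are 85 mm apart in a row; bracket posts 52 mm wide, 146 mm high stand 155 mm either side of the middle cell. Fixed
- new_rack: the new rack: lighter wood block 270 x 90 x 22 mm lying on the bench, with three round wells 71 mm wide and 12 mm deep in a row. Origin: centre of its underside; its x axis runs along the row, away from the robot; the wells are centred at x = -85 mm (nearest the robot), 0 and +85 mm (farthest), y = 0, their floors at z = 10 mm. Fixed
There are look-alikes about, which are no part of the job. What is shaped like the lens_slim but green is not meant.

How it is judged:
On the way:
1. the bar lies in the trough while all three lenses still stand in their cells (x of bar in the frame of trough between -0.016 and 0.016 m and y of bar in the frame of trough between -0.017 and 0.017 m and z of bar in the frame of trough below 0.01 m and angle between bar's own z axis and vertical below 0.06 rad and linear speed of bar below 0.02 m/s and angular speed of bar below 0.2 rad/s and horizontal distance between lens_slim and cell_slim below 0.016 m and horizontal distance between lens_middle and cell_middle below 0.016 m and horizontal distance between lens_stout and cell_stout below 0.016 m), for 0.2 s.
At the end, for the whole second after the job is handed in: The bar lies flat in the trough (16 mm of its centre lengthwise, 17 mm across); each lens stands upright (0.08 rad) on the floor of the well that reverses the starting order, within 13 mm of the well centre in x and y and 4 mm in height; all at rest (x of bar in the frame of trough between -0.016 and 0.016 m and y of bar in the frame of trough between -0.017 and 0.017 m and z of bar in the frame of trough below 0.01 m and angle between bar's own z axis and vertical below 0.06 rad and linear speed of each of bar, lens_slim, lens_middle, lens_stout below 0.02 m/s and angular speed of each of bar, lens_slim, lens_middle, lens_stout below 0.2 rad/s and ((x of cell_middle in the frame of cell_slim above 0.04 m and x of cell_stout in the frame of cell_middle above 0.04 m and x of lens_slim in the frame of new_rack between 0.072 and 0.098 m and x of lens_middle in the frame of new_rack between -0.013 and 0.013 m and x of lens_stout in the frame of new_rack between -0.098 and -0.072 m) or (x of cell_stout in the frame of cell_slim above 0.04 m and x of cell_middle in the frame of cell_stout above 0.04 m and x of lens_slim in the frame of new_rack between 0.072 and 0.098 m and x of lens_stout in the frame of new_rack between -0.013 and 0.013 m and x of lens_middle in the frame of new_rack between -0.098 and -0.072 m) or (x of cell_slim in the frame of cell_middle above 0.04 m and x of cell_stout in the frame of cell_slim above 0.04 m and x of lens_middle in the frame of new_rack between 0.072 and 0.098 m and x of lens_slim in the frame of new_rack between -0.013 and 0.013 m and x of lens_stout in the frame of new_rack between -0.098 and -0.072 m) or (x of cell_stout in the frame of cell_middle above 0.04 m and x of cell_slim in the frame of cell_stout above 0.04 m and x of lens_middle in the frame of new_rack between 0.072 and 0.098 m and x of lens_stout in the frame of new_rack between -0.013 and 0.013 m and x of lens_slim in the frame of new_rack between -0.098 and -0.072 m) or (x of cell_slim in the frame of cell_stout above 0.04 m and x of cell_middle in the frame of cell_slim above 0.04 m and x of lens_stout in the frame of new_rack between 0.072 and 0.098 m and x of lens_slim in the frame of new_rack between -0.013 and 0.013 m and x of lens_middle in the frame of new_rack between -0.098 and -0.072 m) or (x of cell_middle in the frame of cell_stout above 0.04 m and x of cell_slim in the frame of cell_middle above 0.04 m and x of lens_stout in the frame of new_rack between 0.072 and 0.098 m and x of lens_middle in the frame of new_rack between -0.013 and 0.013 m and x of lens_slim in the frame of new_rack between -0.098 and -0.072 m)) and y of lens_slim in the frame of new_rack between -0.013 and 0.013 m and z of lens_slim in the frame of new_rack between 0.006 and 0.014 m and angle between each of lens_slim, lens_middle, lens_stout's own z axis and vertical below 0.08 rad and y of lens_middle in the frame of new_rack between -0.013 and 0.013 m and z of lens_middle in the frame of new_rack between 0.006 and 0.014 m and y of lens_stout in the frame of new_rack between -0.013 and 0.013 m and z of lens_stout in the frame of new_rack between 0.006 and 0.014 m); the robot touches nothing.
It fails at once if a lens is tipped over (angle between any of lens_slim, lens_middle, lens_stout's own z axis and vertical above 0.6 rad).
It fails at once if a lens is let fall (moves faster than 0.45 m/s with no finger on it) ((linear speed of lens_slim above 0.45 m/s and contact force between the fingers and lens_slim below 0.05 N) or (linear speed of lens_middle above 0.45 m/s and contact force between the fingers and lens_middle below 0.05 N) or (linear speed of lens_stout above 0.45 m/s and contact force between the fingers and lens_stout below 0.05 N)).
It fails at once if a lens is rammed into the new rack (contact force between any of lens_slim, lens_middle, lens_stout and new_rack above 60 N).
It also fails if it takes over 118 s, if anything falls off the work surface, if the arm or the gripper's body presses on something with over 40 N, if the wrist force passes 120 N, or if a joint passes its speed limit or range.

## Working session

There is one attempt and no reset: what is moved stays moved. The work goes in short steps, each a Python script; the robot and the scene stay as the last script left them, time stands still between calls to the robot, and variables do not carry over. Pictures are saved under pics/ and viewed, at most 14 in all, crops included, and the job is handed in when it is done.

```bash
ls; mkdir -p pics; cat > h.py <<'E'
import numpy as np, cv2
from cell import robot, state, viewer
def snap(n,save=None):
    m=viewer.camera_model(n); p,d=viewer.snapshot(n)
    if save: cv2.imwrite(f'pics/{save}.png',p)
    return p,d,m
def cloud(d,m):
    v,u=np.mgrid[:d.shape[0],:d.shape[1]]
    c=np.stack([(u-m['cx'])/m['fx']*d,-(v-m['cy'])/m['fy']*d,-d,np.ones_like(d)],-1)
    w=c@np.linalg.inv(np.array(m['view'])).T
    w=w[...,:3]; w[d==0]=np.nan
    return w
E
python3 - <<'E'
from h import *
for n in('scene','side'):
    p,d,m=snap(n,n); np.savez(n,p=p,d=d,**{k:m[k] for k in m}); print(n,m,(d>0).mean())
print(state()['clock'])
E
```

```text
pics
scene {'fx': 423.45647277967606, 'fy': 423.45647277967606, 'cx': 274.46131752776296, 'cy': 200.94425891611036, 'view': array([[ 0.34392038,  0.93899214, -0.00353966, -0.10591837],
       [-0.61097946,  0.22663998,  0.75851066,  0.24270017],
       [ 0.71303778, -0.25870461,  0.65165102, -1.52891316],
       [ 0.        ,  0.        ,  0.        ,  1.        ]])} 0.9960671768707483
side {'fx': 430.89617827188357, 'fy': 430.89617827188357, 'cx': 284.58669058447424, 'cy': 211.64393934618914, 'view': array([[ 0.7117804 , -0.70224022,  0.01507741, -0.39533275],
       [ 0.35221636,  0.37540857,  0.85732843, -0.2142947 ],
       [-0.6077107 , -0.60491907,  0.51454896, -0.77860429],
       [ 0.        ,  0.        ,  0.        ,  1.        ]])} 0.9959438775510204
0.1
```

View pics/scene.png

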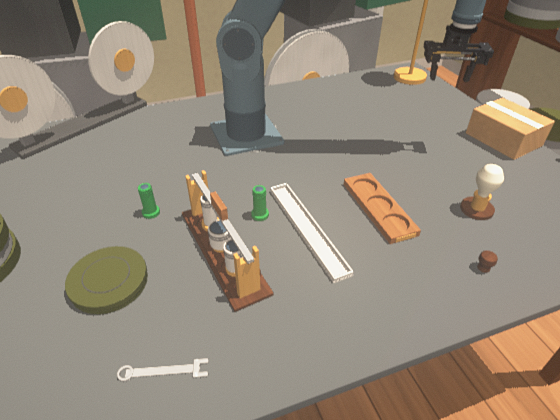

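View pics/side.png

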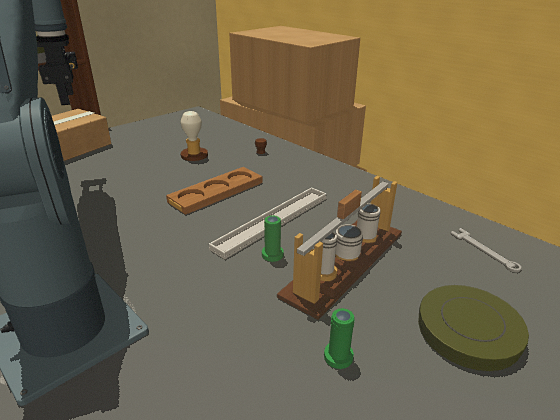

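Scene view: the bar with its wooden grip is at (218,208), over the old rack's three lenses at (209,208), (219,235) and (235,258). The trough is at (310,230) and the new rack at (380,207). The green look-alikes at (148,200) and (260,203) are not meant. The side view agrees: grip (349,204), lenses (326,250), (349,240), (368,220), green ones at (273,238) and (340,335).

```bash
cat > meas.py <<'E'
from h import *
def rect(P):
    r=cv2.minAreaRect((P[:,:2]*1000).astype(np.float32)); return np.round(r[0],1),np.round(r[1],1),round(r[2],2)
for n in('scene','side'):
    z=np.load(n+'.npz'); p=z['p']; m={k:z[k] for k in('fx','fy','cx','cy','view')}
    w=cloud(z['d'],m); hsv=cv2.cvtColor(p,cv2.COLOR_BGR2HSV)
    H,S,V=[hsv[...,i].astype(int) for i in range(3)]
    roi=(w[...,0]>.35)&(w[...,0]<1.0)&(w[...,1]>-.5)&(w[...,1]<.5)
    print(n,'bench z',np.nanmedian(w[roi&(S<40)&(V<100)][:,2]))
    for name,msk in dict(
      hi=roi&(w[...,2]>.128)&(w[...,2]<.2)&(S>60),
      steel=roi&(w[...,2]>.115)&(w[...,2]<.2)&(S<50),
      grey=roi&(w[...,2]>.05)&(w[...,2]<.115)&(S<60),
      low_bright=roi&(w[...,2]>.011)&(w[...,2]<.03)&(S<40)&(V>120),
      wood=roi&(w[...,2]>.015)&(w[...,2]<.03)&(S>90)&(H<25)).items():
        k,lab,st,c=cv2.connectedComponentsWithStats(msk.astype(np.uint8),connectivity=8)
        for i in range(1,k):
            if st[i,4]<40: continue
            P=w[lab==i]
            print(name,'px',c[i].round(),st[i,4],'z',np.percentile(P[:,2],[2,50,98]).round(4),*rect(P))
E
python3 meas.py
python3 - <<'E'
import cv2
a=cv2.imread('pics/scene.png')[165:305,135:285];b=cv2.imread('pics/side.png')[170:320,270:420]
cv2.imwrite('pics/crop.png',cv2.hconcat([cv2.resize(a,(400,400),interpolation=2),cv2.resize(b,(400,400),interpolation=2)]))
E
```

```text
scene bench z -0.0007089307922152344
hi px [219. 205.] 294 z [0.1356 0.1653 0.1725] [ 523.8 -218.8] [71.1 16.8] 8.2
hi px [255. 251.] 58 z [0.1299 0.1428 0.148 ] [ 678.1 -179.3] [18.9  8.3] 5.72
hi px [236. 258.] 54 z [0.1291 0.1432 0.1474] [ 681.8 -223.1] [19.  8.] 7.99
steel px [492. 174.] 194 z [0.1221 0.1429 0.1535] [629.5 487.7] [54.1 23.6] 0.99
steel px [203. 190.] 248 z [0.1167 0.1339 0.1369] [ 445.4 -235.1] [191.2  26. ] 1.43
steel px [238. 241.] 393 z [0.1269 0.134  0.1368] [ 618.5 -205.6] [153.1  17.1] 8.54
grey px [484. 188.] 196 z [0.0618 0.0977 0.1139] [629.  481.4] [58.5 28.4] 24.5
grey px [220. 234.] 923 z [0.0518 0.0865 0.1078] [ 538.3 -225.9] [200.5  50.6] 9.9
low_bright px [316. 236.] 442 z [0.0142 0.0182 0.0212] [533.2  13.5] [369.8  56.4] 3.67
wood px [382. 207.] 1331 z [0.0156 0.0221 0.0259] [521.3 241.5] [ 96.5 274.9] 89.94
wood px [476. 206.] 59 z [0.0157 0.0223 0.0289] [623.8 488.1] [44.4 19.2] 6.57
wood px [201. 224.] 46 z [0.0193 0.0235 0.0296] [ 435.3 -255.8] [56.5 18.3] 1.46
wood px [226. 270.] 53 z [0.0203 0.023  0.0287] [ 612.  -233.7] [52.3 13.7] 17.79

[... 979 characters left out ...]
206] [533.2  12.2] [363.3  56.1] 3.66
low_bright px [245. 240.] 66 z [0.0151 0.0183 0.0199] [408.  -21.9] [112.    7.2] 3.67
wood px [194. 151.] 51 z [0.0155 0.0228 0.0296] [611.8 485.5] [15.1 38. ] 70.82
wood px [212. 188.] 1115 z [0.0154 0.0218 0.0244] [514.2 237.9] [ 97.  274.9] 89.6
wood px [384. 227.] 42 z [0.0175 0.0251 0.0297] [ 673.6 -221.4] [15.8 28.2] 39.87
wood px [374. 239.] 46 z [0.0215 0.0254 0.0298] [ 614.  -230.2] [16.9 56.4] 88.08
wood px [353. 271.] 360 z [0.0153 0.0229 0.0297] [ 527.5 -268.7] [256.3  30.7] 1.12
wood px [335. 274.] 117 z [0.0211 0.0241 0.0297] [ 448.8 -250.5] [60.1 26.1] 10.25
wood px [305. 295.] 151 z [0.0155 0.0217 0.0295] [ 363.2 -248.6] [15.6 52.5] 23.0
```

View pics/crop.png

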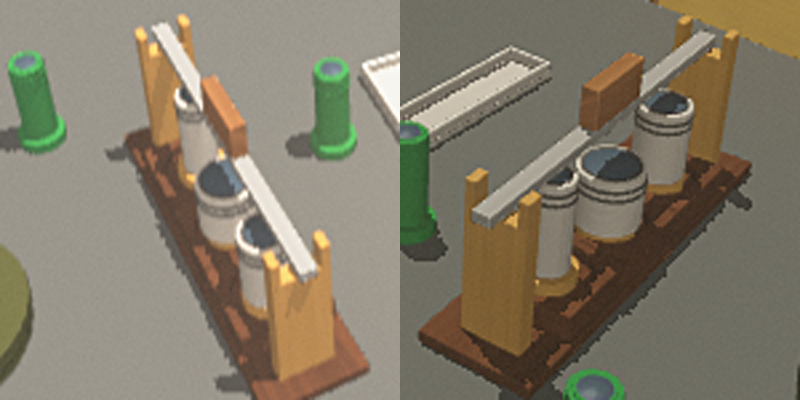

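Close crop: the order from the robot outward is slim, stout, middle, all plain aluminium, and the green ones stand outside the rack. So slim goes to the far well, stout to the centre well and middle to the near well. Next I'll fly over the new rack, trough and bar with the wrist camera.

```bash
cat >> h.py <<'E'
def R(yaw):
    c,s=np.cos(yaw),np.sin(yaw); return np.array([[c,s,0],[s,-c,0],[0,0,-1.]])
def clk(t=''): s=state(); print(t,'t=%.2f'%s['clock'],np.round(s['tcp_pos'],4),'gap %.3f'%s['finger_gap'],'F',np.round(s['force'],1))
E
python3 - <<'E'
from h import *
print(np.round(state()['tcp_rot'],3))
for nm,pos,yaw in(('w_rack',(.50,.24,.33),0),('w_tr',(.50,.013,.33),.064),('w_bar',(.50,-.221,.38),.143)):
    for y in(yaw,yaw+np.pi,yaw-np.pi): print(nm,y,robot.ik(pos,R(y)))
for nm,pos,yaw in(('w_rack',(.50,.24,.33),0),('w_tr',(.50,.013,.33),.064),('w_bar',(.50,-.221,.38),.143)):
    robot.movep(pos,R(yaw)); robot.wait(.2); clk(nm)
    p,d,m=snap('wrist',nm); np.savez(nm,p=p,d=d,**m)
    print(np.round(-np.linalg.inv(m['view'])[:3,2],2), np.round(np.linalg.inv(m['view'])[:3,3],3))
cv2.imwrite('pics/w3.png',cv2.resize(cv2.hconcat([cv2.imread(f'pics/{n}.png') for n in('w_tr','w_bar')]),(800,300),interpolation=cv2.INTER_AREA))
E
```

```text
[[-0.896  0.444 -0.001]
 [ 0.444  0.896 -0.001]
 [-0.    -0.002 -1.   ]]
w_rack 0 [-1.05158739  0.31353234  0.66905226  1.69610703 -0.20641481  1.20368436
 -1.90248201]
w_rack 3.141592653589793 [-0.56456871  0.27432091  0.04470489  1.66894924 -0.01299636  1.19861167
  1.05398945]
w_rack -3.141592653589793 [-0.56456871  0.27432091  0.04470489  1.66894924 -0.01299636  1.19861167
  1.05398945]
w_tr 0.064 [-0.80043983  0.20638556  0.80622274  1.83010491 -0.16116196  1.17224648
 -1.44872554]
w_tr 3.205592653589793 [-0.40666098  0.17107039  0.3340261   1.81183308 -0.06068819  1.16863956
  1.58141162]
w_tr -3.077592653589793 [-0.40666098  0.17107039  0.3340261   1.81183308 -0.06068819  1.16863956
  1.58141162]
w_bar 0.143 [-0.4902345   0.36278307  1.10210041  1.65028441 -0.33170009  1.33456895
 -0.763153  ]
w_bar 3.284592653589793 [-0.33847755  0.28899082  0.85832551  1.64428589 -0.22500061  1.31173619
  2.27119913]
w_bar -2.9985926535897933 [-0.33847755  0.28899082  0.85832551  1.64428589 -0.22500061  1.31173619
  2.27119913]
w_rack t=1.91 [0.4997 0.2406 0.3297] gap 1.004 F [-0.6  0.2  0.8]
[-0.26 -0.   -0.96] [0.567 0.241 0.489]
w_tr t=3.07 [0.5002 0.0146 0.3298] gap 1.004 F [-0.  -0.4 -0.5]
[-0.26 -0.02 -0.96] [0.567 0.019 0.489]
w_bar t=4.27 [ 0.5005 -0.2193  0.3796] gap 1.001 F [-0.1 -0.7  0.8]
[-0.26 -0.04 -0.96] [ 0.567 -0.209  0.539]
```

View pics/w3.png

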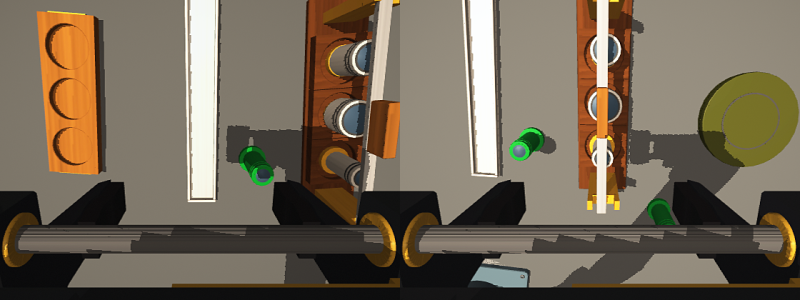

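View pics/w_rack.png

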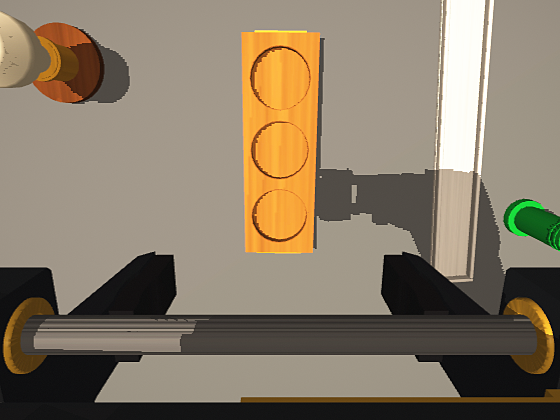

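Wrist views: in w_rack the new rack is upright at (280,140), with wells at (280,78), (280,150) and (279,215). In w_bar the bar runs vertically at (600,105) over lens tops at (605,50), (604,103) and (602,155). Next I'll measure all of these.

```bash
cat > meas2.py <<'E'
from h import *
from meas import rect
def load(n):
    z=np.load(n+'.npz'); m={k:z[k] for k in('fx','fy','cx','cy','view')}
    w=cloud(z['d'],m); hsv=cv2.cvtColor(z['p'],cv2.COLOR_BGR2HSV).astype(int)
    return w,hsv[...,0],hsv[...,1],hsv[...,2]
def comps(t,w,msk,mn=60):
    k,lab,st,c=cv2.connectedComponentsWithStats(msk.astype(np.uint8))
    for i in range(1,k):
        if st[i,4]<mn: continue
        P=w[lab==i]; print(t,c[i].round(),st[i,4],'z',np.percentile(P[:,2],[2,50,98]).round(4),*rect(P))
if __name__=='__main__':
    w,H,S,V=load('w_rack'); X,Y,Z=w[...,0],w[...,1],w[...,2]
    print('bench',np.nanmedian(Z[(S<60)&(abs(Z)<.01)]))
    wood=(S>90)&(H<25)&(X>.3)&(X<.75)&(Y>.15)&(Y<.33)
    comps('racktop',w,wood&(Z>.0185)&(Z<.026)); 
    comps('wells',w,wood&(Z>.005)&(Z<.0165),200)
    for n in('w_rack','w_tr'):
        w,H,S,V=load(n); X,Y,Z=w[...,0],w[...,1],w[...,2]
        comps('trough '+n,w,(abs(Y-.013)<.06)&(X>.3)&(X<.78)&(Z>.014)&(Z<.023))
    w,H,S,V=load('w_bar'); X,Y,Z=w[...,0],w[...,1],w[...,2]
    print('bench',np.nanmedian(Z[(S<60)&(abs(Z)<.01)]))
    r=(X>.3)&(X<.75)&(Y<-.15)&(Y>-.3)
    comps('grip',w,r&(Z>.162)&(Z<.18)); comps('steel',w,r&(Z>.129)&(Z<.139)&(S<60)); 
    comps('posts',w,r&(Z>.14)&(Z<.15),10)
    for a,b in((.108,.124),(.095,.107),(.078,.091)): comps('lens%.3f'%a,w,r&(Z>a)&(Z<b)&((S<110)),80)
    comps('cells',w,r&(Z>.028)&(Z<.04)&(S>90),200)
E
sed -i 's/^for n in/if __name__=="__main__":\n  for n in/; ' meas.py; python3 - <<'E'
L=open('meas.py').read().split('\n');o=[];f=0
for l in L:
    if f and l.strip(): l='  '+l
    if l.startswith("  for n in('scene'"): f=1
    o.append(l)
open('meas.py','w').write('\n'.join(o))
E
python3 meas2.py
```

```text
bench -0.00032492335686742924
racktop [280. 138.] 8385 z [0.0196 0.0216 0.0234] [517.4 238.9] [ 90.2 271.5] 89.7
wells [280.  78.] 2884 z [0.0078 0.0097 0.0121] [603.1 238.5] [70.2 70.4] 44.7
wells [280. 149.] 2492 z [0.0079 0.0096 0.0119] [517.1 239. ] [69.4 70.2] 0.14
wells [279. 215.] 2133 z [0.0079 0.0096 0.0137] [431.5 239.3] [69.4 69. ] 51.38
trough w_rack [442. 129.] 1271 z [0.0142 0.0172 0.0193] [521.5  36.2] [333.2   6.1] 4.0
trough w_rack [480. 142.] 1487 z [0.0143 0.0172 0.0194] [512.  -12.9] [ 32.8 351.3] 89.41
trough w_tr [282. 143.] 2401 z [0.0149 0.0173 0.0193] [512.3  10.5] [351.4  54.1] 4.02
bench -0.00031535239559032924
grip [283. 158.] 1145 z [0.1677 0.1695 0.1711] [ 520.8 -220.9] [69.5 16. ] 8.25
steel [283.  60.] 1905 z [0.132  0.1336 0.1354] [ 612.5 -208.1] [116.1  15.4] 8.28
steel [282. 245.] 1401 z [0.1321 0.1336 0.1352] [ 414.8 -236.6] [130.5  14.9] 8.28
posts [266. 286.] 104 z [0.1408 0.1453 0.1467] [ 369.1 -223.6] [17.   8.1] 8.87
posts [303. 286.] 106 z [0.1408 0.1452 0.1468] [ 375. -267.] [16.3  8.1] 7.49
lens0.108 [293. 220.] 173 z [0.1096 0.1175 0.1198] [ 444.4 -246.3] [30.2  9.9] 8.83
lens0.108 [272. 220.] 145 z [0.1099 0.1176 0.1196] [ 439.9 -219.9] [29.1  8.5] 8.25
lens0.095 [299.  70.] 597 z [0.0996 0.1024 0.1054] [ 612.1 -227.1] [46.8 19.6] 6.88
lens0.095 [272.  70.] 258 z [0.0956 0.1019 0.1038] [ 607.9 -194.6] [37.  10.1] 8.21
lens0.078 [300. 148.] 655 z [0.0838 0.0865 0.0891] [ 526.5 -242.7] [55.7 22.7] 7.4
lens0.078 [270. 148.] 350 z [0.0786 0.0861 0.0883] [ 520.7 -204.4] [48.1 14.4] 6.32
cells [259.  73.] 1068 z [0.0316 0.0336 0.0355] [ 605.7 -183.2] [83.5 31.5] 7.8
cells [310.  74.] 1135 z [0.0315 0.0336 0.0355] [ 613.7 -238.3] [83.4 37.4] 7.97
cells [259. 170.] 1718 z [0.0309 0.0336 0.0354] [ 478.5 -200.6] [168.5  31.4] 8.18
cells [309. 170.] 1751 z [0.0315 0.0336 0.0354] [ 486.8 -257.5] [169.   37.1] 8.89
```

All sizes and heights check out: the grip is 69.5 x 16 mm with its top at 170 mm, and the wells are 85 mm apart and 70 mm wide. Moving the bar now.

```bash
cat >> h.py <<'E'
def fine(pos,yaw,rate=.15,tol=.0006,n=2):
    """straight line, then trim the steady-state error"""
    pos=np.array(pos,float); robot.movel(pos,R(yaw),rate=rate); cmd=pos.copy()
    for _ in range(n):
        robot.wait(.15); e=pos-np.array(state()['tcp_pos'])
        if np.linalg.norm(e)<tol: break
        cmd=cmd+e; robot.movel(cmd,R(yaw),rate=.05)
E
python3 - <<'E'
from h import *
b=[.5208,-.2209]; y=.144
robot.gripper_to(.5,20)
fine((*b,.25),y); clk('over')
fine((*b,.150),y,rate=.1); clk('at grip')
robot.gripper_to(0,40); clk('closed'); print(state()['gripper_force'])
robot.movel((*b,.21),R(y),rate=.08); clk('up1')
robot.movel((*b,.30),R(y)); 
T=(.527,.0117); yt=.068
robot.movel((*T,.30),R(yt),rate=.15); clk('over trough')
fine((*T,.10),yt,rate=.1); clk('low'); print(np.round(state()['tcp_rot'],4))
p,d,m=snap('wrist','w_low'); snap('scene','s_low')
cv2.imwrite('pics/low.png',cv2.hconcat([cv2.resize(p,(400,300)),cv2.resize(cv2.imread('pics/s_low.png')[130:305,180:400],(400,300))]))
E
```

```text
over t=6.92 [ 0.5209 -0.221   0.25  ] gap 0.499 F [0.7 0.6 0.1]
at grip t=8.88 [ 0.5209 -0.221   0.15  ] gap 0.500 F [0.1 0.1 0. ]
closed t=9.43 [ 0.5208 -0.2209  0.15  ] gap 0.175 F [ 0.1 -0.   0.4]
39.99934494495392
up1 t=10.32 [ 0.5205 -0.2206  0.2096] gap 0.170 F [ 0.6 -0.9 -4. ]
over trough t=12.78 [0.5269 0.0107 0.3001] gap 0.175 F [ 0.8 -0.4 -4.3]
low t=15.07 [0.5272 0.0117 0.1002] gap 0.174 F [-0.   0.7 -4.6]
[[ 9.977e-01  6.800e-02  4.000e-04]
 [ 6.800e-02 -9.977e-01  1.000e-04]
 [ 5.000e-04 -1.000e-04 -1.000e+00]]
```

View pics/low.png

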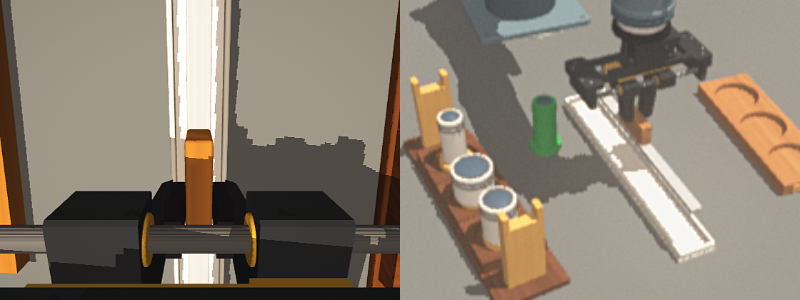

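The bar is held and lined up over the trough, with the grip at (199,175) in the wrist view. Before lowering I'll check the green decoy against the gripper body.

```bash
python3 - <<'E'
from meas2 import *
w,H,S,V=load('w_bar'); Z=w[...,2]
comps('green',w,(H>45)&(H<80)&(S>120)&(Z>.01))
w,H,S,V=load('scene'); Z=w[...,2]
comps('green',w,(H>45)&(H<80)&(S>120)&(Z>.01))
E
```

```text
green [179. 200.] 1184 z [0.0104 0.0664 0.0971] [430.6 -93.3] [48.2 42. ] 52.69
green [365. 298.] 940 z [0.0104 0.0423 0.0944] [ 315.4 -376.5] [38.5 48.5] 30.66
```

```bash
python3 - <<'E'
from h import *
T=np.array((.527,.0117)); yt=.068
fine((*T,.045),yt,rate=.08)
hit=robot.movel((*T,.024),R(yt),rate=.03,max_force=6); robot.wait(.2); clk('down %s'%hit)
robot.gripper_to(.4); clk('open')
robot.movel((*T,.10),R(yt),rate=.1); robot.movel((*T,.30),R(yt),rate=.2); 
p,d,m=snap('wrist','w_placed'); np.savez('w_placed',p=p,d=d,**m)
robot.movep((.47,-.23,.33),R(.144)); robot.gripper_to(1.0); robot.wait(.2); clk('over rack')
p,d,m=snap('wrist','w_lens'); np.savez('w_lens',p=p,d=d,**m)
from meas2 import *
w,H,S,V=load('w_placed'); X,Y,Z=w[...,0],w[...,1],w[...,2]
r=(abs(Y-.012)<.06)&(X>.3)&(X<.75)
comps('bargrip',w,r&(Z>.043)&(Z<.06)); comps('bar/wall',w,r&(Z>.011)&(Z<.023))
w,H,S,V=load('w_lens'); X,Y,Z=w[...,0],w[...,1],w[...,2]
r=(X>.3)&(X<.75)&(Y<-.15)&(Y>-.3)
for x,top in((.441,.118),(.525,.086),(.61,.102)): comps('top%.3f'%top,w,r&(abs(X-x)<.042)&(Z>top-.005)&(Z<top+.005),30)
E
```

```text
down True t=17.27 [0.5269 0.0119 0.0307] gap 0.170 F [-0.8  0.6  5.8]
open t=17.75 [0.5257 0.012  0.0301] gap 0.403 F [ 0.4 -1.2 -0.5]
over rack t=21.88 [ 0.47 -0.23  0.33] gap 1.000 F [ 0.2 -0.6  0.5]
bargrip [278. 170.] 887 z [0.0485 0.0505 0.0522] [527.1  11.7] [70.  15.2] 4.41
bar/wall [278. 158.] 2917 z [0.0128 0.0173 0.0191] [520.6  11.1] [369.   54.1] 4.02
bar/wall [279.  72.] 1828 z [0.0129 0.0147 0.0163] [629.7  18.6] [138.5  15.2] 4.1
bar/wall [278. 249.] 1178 z [0.0127 0.0145 0.0163] [419.6   4.7] [128.   15.3] 4.14
top0.118 [278. 205.] 914 z [0.1158 0.1183 0.1212] [ 441.8 -233.8] [34.6 34.8] 22.58
top0.086 [282. 122.] 2378 z [0.0842 0.0868 0.0896] [ 523.4 -226.2] [56.8 56.9] 54.69
top0.102 [282.  28.] 2133 z [0.1    0.1026 0.1055] [ 610.4 -213.1] [46.8 47.1] 70.77
```

View pics/w_placed.png

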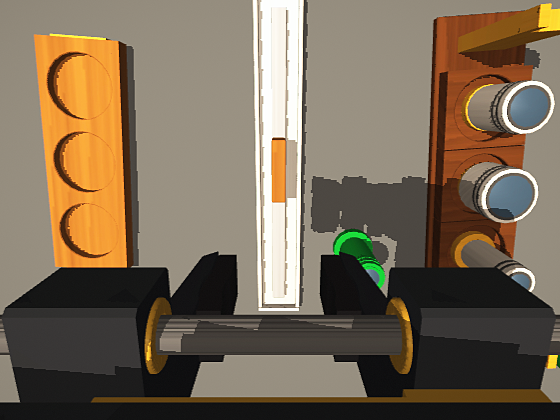

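View pics/w_lens.png

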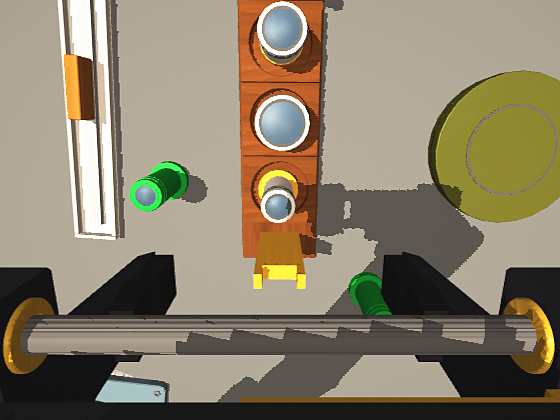

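The bar lies flat in the trough: grip centre at (278,170), which is (527.1,11.7) mm, with its top at 50.5 mm against an expected 51. The lens tops are at (278,205), (282,122) and (282,28), diameters as specified. Slim goes first.

```bash
cat > pick.py <<'E'
from h import *
from meas2 import load, comps
def transfer(src,well,zg,grip,top):
    """zg: TCP height at the grasp in the old rack; well floors are 12 mm lower in the new one"""
    y=.144
    robot.movep((*src,.24),R(y)); fine((*src,zg+.05),y); fine((*src,zg),y,rate=.08); clk('at lens')
    robot.gripper_to(0,grip); clk('gripped'); print('grip',state()['gripper_force'])
    robot.movel((*src,zg+.03),R(y),rate=.05); clk('lifted')
    robot.movel((*src,.27),R(y),rate=.15)
    robot.movel((*well,.27),R(0),rate=.2)
    zp=zg-.012
    fine((*well,zp+.05),0,rate=.15); fine((*well,zp+.004),0,rate=.05); clk('above floor')
    hit=robot.movel((*well,zp-.004),R(0),rate=.015,max_force=3); clk('touch %s want %.4f'%(hit,zp))
    robot.wait(.2); robot.gripper_to(1.0); clk('released')
    robot.movel((*well,zp+.08),R(0),rate=.08); robot.movel((well[0]-.08,well[1],.30),R(0),rate=.2); robot.wait(.2)
    p,d,m=snap('wrist','w_chk'); np.savez('w_chk',p=p,d=d,**m)
    w=load('w_chk')[0]; X,Y,Z=w[...,0],w[...,1],w[...,2]
    comps('placed',w,(abs(X-well[0])<.042)&(abs(Y-well[1])<.05)&(abs(Z-top)<.006),100)
E
python3 - <<'E'
from pick import *
transfer((.4418,-.2338),(.6031,.2387),.093,25,.106)
E
```

```text
at lens t=24.92 [ 0.4421 -0.234   0.0934] gap 0.999 F [0.1 1.  0.2]
gripped t=25.77 [ 0.4418 -0.2337  0.093 ] gap 0.400 F [-0.2  0.2 -0.3]
grip 24.999867975711823
lifted t=26.52 [ 0.4417 -0.2336  0.1229] gap 0.401 F [ 0.9 -0.5 -2.3]
above floor t=33.39 [0.6033 0.2388 0.0854] gap 0.398 F [-0.4 -0.3 -3.3]
touch True want 0.0810 t=33.77 [0.6033 0.2389 0.081 ] gap 0.399 F [-0.8  0.3  4.6]
released t=34.86 [0.6023 0.2387 0.08  ] gap 0.999 F [0.3 0.8 0.4]
placed [278.  95.] 1249 z [0.1042 0.1064 0.1094] [602.4 238.6] [35.1 35.2] 3.49
```

Slim stands within 1 mm of its well centre at the right height. Next is stout.

```bash
python3 - <<'E'
from pick import *
transfer((.5234,-.2262),(.5173,.2390),.062,35,.074)
E
```

```text
at lens t=42.07 [ 0.5231 -0.226   0.0616] gap 1.000 F [-0.6 -0.3 -0.3]
gripped t=42.64 [ 0.5231 -0.2262  0.0615] gap 0.647 F [-0.9 -1.  -0.9]
grip 34.99986290931702
lifted t=43.40 [ 0.5233 -0.226   0.0919] gap 0.650 F [-0.6  0.  -5.9]
above floor t=50.51 [0.5175 0.2391 0.0543] gap 0.648 F [-0.7  0.  -4.8]
touch True want 0.0500 t=50.90 [0.5175 0.2391 0.0495] gap 0.648 F [-1.1 -0.8  5.1]
released t=51.73 [0.5159 0.2389 0.0481] gap 0.997 F [ 0.8 -0.1  0.1]
placed [278.  95.] 2768 z [0.0722 0.0748 0.0775] [517.6 238.9] [56.5 56.8] 89.64
```

```bash
python3 - <<'E'
from pick import *
transfer((.6104,-.2131),(.4319,.2392),.078,30,.090)
robot.movep((.42,.10,.36),R(0)); robot.wait(.3); snap('scene','s_end'); clk('end')
E
```

```text
at lens t=59.29 [ 0.6104 -0.2131  0.078 ] gap 1.005 F [0.8 0.  0.3]
gripped t=59.99 [ 0.6104 -0.2132  0.0779] gap 0.539 F [-0.6  0.1 -0.1]
grip 29.99989092350006
lifted t=60.74 [ 0.6103 -0.2129  0.1079] gap 0.534 F [ 0.6  0.  -3.7]
above floor t=67.75 [0.4321 0.2394 0.0702] gap 0.535 F [ 0.  -0.6 -2.2]
touch True want 0.0660 t=68.12 [0.4321 0.2393 0.0658] gap 0.536 F [ 0.2 -0.7  4.4]
released t=69.07 [0.4311 0.239  0.0652] gap 1.000 F [ 0.  -0.1 -0.2]
placed [277.  95.] 2052 z [0.0881 0.0907 0.0935] [432.3 239. ] [46.7 46.8] 83.24
end t=72.60 [0.4196 0.1008 0.3597] gap 1.000 F [-0.5 -1.1  1.3]
```

View pics/s_end.png

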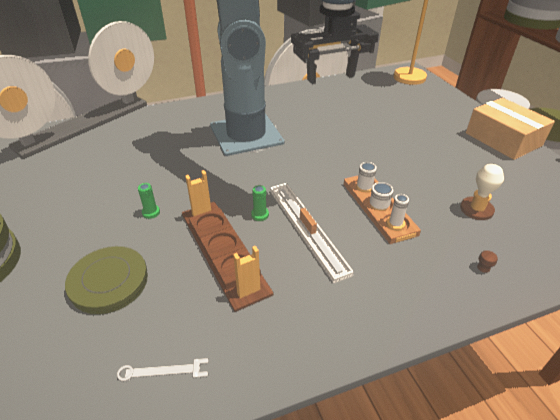

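The bar is in the trough at (310,222). The lenses stand upright in the new rack: middle at (367,177), stout (381,197), slim (399,212). The arm is clear of everything, so I'm handing in.

```bash
python3 -c "
from cell import robot
print(robot.sign_off())"
```

```text
the job is handed in; nothing more can be done
None
```

I handed the job in at about 73 s: the bar lies flat in the trough, and slim, stout and middle stand upright in the far, centre and near wells, each within about 1 mm of centre by camera; sign-off returned no verdict.

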